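# Turn the clay cup's seal to the reader

### The job

Turn the banding wheel until the raised square seal on the wet clay cup squarely faces the reader's window, touching only the wheel or its pins, never the cup, and leave the wheel at rest with the cup standing where it was on it. If the tall white jar stands between wheel and reader, move it well clear of the line of sight, upright on the bench; if the low dish is there instead, it blocks nothing, so leave the jar alone. Do not disturb the dish, crock or tub.

Things in the scene. Friction and masses are not known exactly. Their poses are not given: they have to be found in the camera images.
- wheel (a joint): angle of the banding wheel's head about the vertical, rad, growing anticlockwise seen from above; it turns freely either way with slight friction and stays where it is left
- hub (a point): centre of the top face of the wheel's round aluminium head: a disc 200 mm across and 12 mm thick whose top is 40 mm above the bench, on a narrower fixed foot
- pin0 (a point): centre of the top of steel bat pin 0 of three alike: upright, 10 mm across, standing 22 mm above the wheel's head (top 62 mm above the bench), 85 mm from the wheel's axis, 120 degrees apart; they turn with the head
- pin1 (a point): centre of the top of steel bat pin 1 of three alike: upright, 10 mm across, standing 22 mm above the wheel's head (top 62 mm above the bench), 85 mm from the wheel's axis, 120 degrees apart; they turn with the head
- pin2 (a point): centre of the top of steel bat pin 2 of three alike: upright, 10 mm across, standing 22 mm above the wheel's head (top 62 mm above the bench), 85 mm from the wheel's axis, 120 degrees apart; they turn with the head
- pot: soft grey clay cup, open at the top, 68 mm across and 65 mm high, standing loose near the middle of the wheel's head; origin at the centre of its underside, z up, x pointing out through the seal
- seal (a point): centre of the outer face of the raised square seal on the cup's wall: 24 mm wide, 26 mm high, standing out 9 mm from the wall (face 43 mm from the cup's axis, 35 mm above the cup's underside), with a few dark dots
- reader: grey reader block fixed to the bench beside the wheel: 50 mm deep (x), 70 mm wide (y), 110 mm high, on a foot 90 mm wide and 10 mm high; origin at the centre of its underside; its window side looks along its own -x, towards the wheel
- window (a point): centre of the reader's greenish glass window, on the side towards the wheel, 75 mm above the bench
- jar: tall slim white jar with a flat lid, 40 mm across and 100 mm high, 160 g or so, loose; origin at the centre of its underside, z up
- dish: low white dish, 60 mm across the rim, 26 mm high, loose; origin at the centre of its underside. Jar and dish may have swapped places: one is between wheel and reader, the other elsewhere by the wheel
- crock: terracotta crock 84 mm across and 120 mm high full of upright tools that reach 230 mm above the bench and stay within the crock's outline; loose; origin at the centre of its underside
- tub: squat white tub 80 mm across, 55 mm high, loose; origin at the centre of its underside
Mind the look-alikes: they are no part of the job. What is shaped like the jar but pink or red is not meant.

How it is judged:
By the outcome, as a careful person would: the job done as asked, in the order asked, and still so for the second after the job is handed in, with the robot touching nothing.
It also fails if it takes over 58 s, if anything falls off the work surface, if the arm or the gripper's body presses on something with over 40 N, if the wrist force passes 120 N, or if a joint passes its speed limit or range.

### The arm

A 7-joint arm with a two-finger parallel gripper is mounted at the origin on the work surface. World frame = base frame: x ahead of the robot, y to its left, z up, the work surface at z = 0. Lengths are in m, angles in rad, forces in N, time in s.
With the tool pointing down it reaches from about 0.4 to 0.85 m from the base axis. Payload 4.5 kg.
Tool frame: the origin (TCP) lies at the very end of the fingers, on their centre line; the grasp point (between the pads) lies 19 mm behind it; z points along the fingers, y is the line along which they close (so a half turn about z gives the same grasp; the last joint's range is limited). The gripper opens to 85 mm and grips with 20 to 120 N. Pads are 22 mm wide; open, the fingers measure 114 mm over their backs; the gripper's body (76 mm by 85 mm) begins 54 mm behind the grasp point. The pads swing forward as they close: fully open they stand 13 mm farther back than shut.
Start: joints at [-1.145, 0.689, -0.195, 1.565, 0.157, 0.902, -0.215], TCP at [0.239, 0.578, 0.231] pointing down, gripper open.
Joint ranges: [-3.01, 3.01], [-0.46, 2.08], [-1.47, 1.51], [0.13, 2.56], [-1, 4.14], [0.04, 2.09], [-2.66, 2.66]. Speed limits (rad/s): [2.57, 2.57, 3.14, 3.14, 3.14, 3.14, 3.14].

### API

Orientations are given as a unit quaternion [x, y, z, w].
In Python, from station import * gives the robot as it stands.
- The arm moves only by the tool apply_moves, never from a script. Its arguments are lists of equal length, an entry for each row: "delta_rot": the turn, a rotation vector about the world's x, y, z in degrees, a list of three; "offset": the shift along the world's x, y, z in cm, a list of three; "gripper": the finger opening in cm, from 0 to 8.54. A call has 1 to 5 rows; each row shifts and turns the commanded pose from where the row before left it; what a row does not reach is not made up. A row lasts 1/10 s, in which the tool goes at most 50 mm and 8.59 degrees, less where a joint would pass 70% of its speed; a pose out of reach is approached as far as the arm can. A call is refused whole if a number of a shift passes 5 or a number of a turn 8.59, either way. A call with a gripper value outside its range is refused whole. The fingers move at their own pace and stop on an object; "squeeze" is the grip in N (left out, the last holds). Time passes only in rows, so rows that do not move let the fingers close. It gives the time, the measured TCP pose, the force, the opening and the grip force at its end, in the units of the state.
- state(): the state, without advancing time (a new reading comes with each control period).
- capture(name): name is "side" or "top" or "wrist"; returns a dict with "img" (400x640x3 uint8, red, green, blue), "K" (3x3 intrinsics, pixels), "distortion" ([k1, k2, p1, p2, k3] as OpenCV has them; the pictures are not rectified), "R" (3x3) and "t" (3): a world point X has camera coordinates R X + t. Camera axes: x right, y down, z forward; pixel columns grow to the right and rows downward; lengths in m; the calibration is good to about 2 mm. A picture is of the moment at which its call begins. There is no depth.
- finish_job(): hands the job in; it is judged then, once.
The state is a dict: "time": time; "joints": joint angles; "joint_velocities": joint speeds; "effort": joint torques, N m; "position": TCP position; "orientation": TCP orientation; "wrist_force": force on the tool from outside, world axes, zero at the start; "ft_torque": the same for the moment, N m; "width": finger opening in m; "grip_force": force on a finger pad.
Only numpy, scipy, OpenCV 4.12 (cv2) and the standard library are available. Lean on these libraries where they do the work, as an engineer would, in place of code of your own. Each camera call takes 0.05 s, during which the arm holds its last target. There are 200 camera calls.

## Working session

There is one attempt and no reset: what is moved stays moved. The work goes in short steps, Python scripts to look and compute and a tool call to move; the robot and the scene stay as the last step left them, time stands still between calls to the robot, and variables do not carry over. Pictures are saved under pics/ and viewed, at most 10 in all, crops included, and the job is handed in when it is done.

Besides the shell and the picture viewer there is one more tool, called after "Emit:" as a command line: name --argument value ..., lists and objects as JSON in quotes. apply_moves: Moves the arm, as the interface text tells. Its arguments: {"type":"object","properties":{"delta_rot":{"type":"array","items":{"type":"array","items":{"type":"number"}}},"offset":{"type":"array","items":{"type":"array","items":{"type":"number"}}},"gripper":{"type":"array","items":{"type":"number"}},"squeeze":{"type":"number"}},"required":["delta_rot","offset","gripper"]}

```bash
mkdir -p pics; cat > h.py <<'E'
from station import *
import numpy as np, cv2
def px2w(c,uv,z):
    p=cv2.undistortPoints(np.array([[uv]],float),c["K"],np.array(c["distortion"],float))[0,0]
    R=np.array(c["R"]);t=np.array(c["t"]);o=-R.T@t;d=R.T@np.array([p[0],p[1],1])
    return o+d*(z-o[2])/d[2]
def w2px(c,X):
    r=cv2.Rodrigues(np.array(c["R"]))[0]
    return cv2.projectPoints(np.array([X],float),r,np.array(c["t"],float),c["K"],np.array(c["distortion"],float))[0].reshape(-1,2).round(1)
def save(c,n): cv2.imwrite("pics/"+n+".png",c["img"][:,:,::-1])
E
python3 - <<'E'
from h import *
import pickle
for n in ("side","top"):
    c=capture(n);save(c,n+"1");pickle.dump(c,open(n+"1.pkl","wb"));print(n,-np.array(c["R"]).T@c["t"])
s=state();print(s["time"],s["position"],s["orientation"],s["width"])
E
```

```text
side [0.25734928 0.45081305 0.57233075]
top [0.46883054 0.06731877 0.94740932]
0.1 [0.23852413 0.57703923 0.23055075] [ 1.94651924e-01  9.80872000e-01 -8.60571277e-04 -8.66210119e-05] 0.08545420028270355
```

View pics/top1.png

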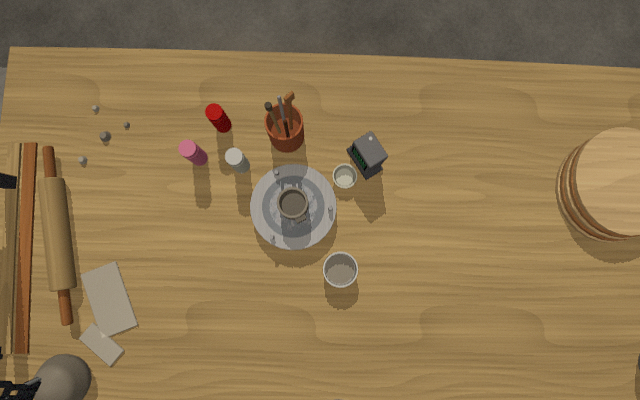

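View pics/side1.png

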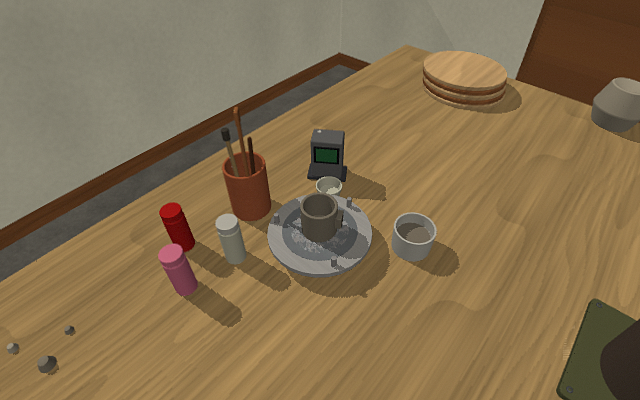

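The top view shows the wheel at (293,205), the reader at (368,153), the dish at (344,176) between them, the jar at (236,159), the red and pink look-alikes at (218,117) and (192,152), and the tub at (340,269). The low dish is in the gap, so the jar stays where it is. The seal is probably at (338,217) in the side view. Next I'll zoom in on both views.

```bash
python3 - <<'E'
from h import *
import pickle
t=pickle.load(open("top1.pkl","rb"));s=pickle.load(open("side1.pkl","rb"))
a=cv2.resize(t["img"][130:255,235:395],None,fx=5,fy=5,interpolation=cv2.INTER_CUBIC)[:600,:400*2]
b=cv2.resize(s["img"][115:280,255:385],None,fx=3.6,fy=3.6,interpolation=cv2.INTER_CUBIC)
cv2.imwrite("pics/tc.png",a[:,:,::-1]);cv2.imwrite("pics/sc.png",b[:,:,::-1])
for n,uv,z in [("hub",(293,206),.04),("p",(276,173),.062),("p",(331,209),.062),("p",(273,239),.062),("jar",(235,156),.1),("dish",(344,176),.026),("tub",(340,269),.055),("crock",(284,123),.12),("readertop",(372,143),.11),("cup",(293,203),.105)]: print(n,px2w(t,uv,z).round(3))
print("side p",px2w(s,(276,216),.062).round(3),px2w(s,(349,201),.062).round(3),px2w(s,(334,261),.062).round(3),"seal",px2w(s,(339,217),.075))
E
```

```text
hub [0.555 0.114 0.04 ]
p [0.627 0.154 0.062]
p [0.549 0.028 0.062]
p [0.479 0.155 0.062]
jar [0.655 0.24  0.1  ]
dish [ 0.631 -0.003  0.026]
tub [0.415 0.004 0.055]
crock [0.726 0.135 0.12 ]
readertop [ 0.69  -0.056  0.11 ]
cup [0.556 0.111 0.105]
side p [0.627 0.157 0.062] [0.548 0.036 0.062] [0.479 0.165 0.062] seal [0.52859404 0.09074696 0.075     ]
```

View pics/tc.png

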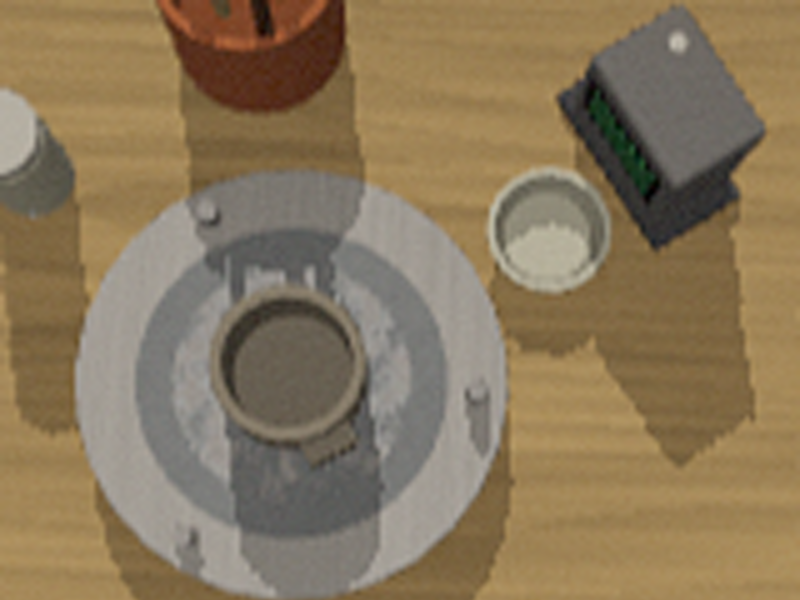

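View pics/sc.png

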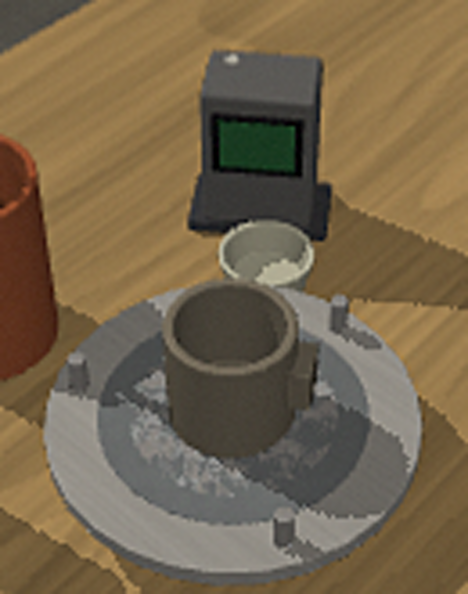

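```bash
python3 - <<'E'
from h import *
import pickle
t=pickle.load(open("top1.pkl","rb"))
f=lambda x,y,z:px2w(t,(235+(x+.5)/5-.5,130+(y+.5)/5-.5),z)[:2]
P=np.array([f(207,206,.062),f(477,387,.062),f(190,533,.062)])
hub=P.mean(0);print("hub",hub,"r",np.linalg.norm(P-hub,axis=1),"ang",np.degrees(np.arctan2(*(P-hub).T[::-1])));print(P.round(4))
cup=f(290,364,.105);a,b=f(312,465,.088),f(355,438,.088);m=(a+b)/2
A=lambda v:np.degrees(np.arctan2(v[1],v[0]))
print("cup",cup,"seal dist",np.linalg.norm(m-cup),"w",np.linalg.norm(a-b),"ang",A(m-cup),"normal",A(b-a)-90,A(b-a)+90)
w=(f(590,88,.09)+f(650,192,.06))/2
c=[f(680,6,.11),f(765,130,.11),f(682,187,.11),f(594,58,.11)]
print([x.round(3) for x in c],"sizes",np.linalg.norm(c[3]-c[2]),np.linalg.norm(c[0]-c[3]))
wm=(c[2]+c[3])/2;d=c[2]-c[3];print("window",wm,"dir from cup",A(wm-cup),"from hub",A(wm-hub),"reader -x normal",A(d)+90,A(d)-90)
E
```

```text
hub [0.55670672 0.1133688 ] r [0.08568885 0.08344763 0.08378182] ang [ 28.19549611 -92.43643919 149.21121325]
[[0.6322 0.1539]
 [0.5532 0.03  ]
 [0.4847 0.1563]]
cup [0.5568921 0.111886 ] seal dist 0.04065958161095659 w 0.021985435937712898 ang -151.95614454970928 normal -146.34720167767716 33.65279832232284
[array([ 0.717, -0.053]), array([ 0.663, -0.09 ]), array([ 0.637, -0.055]), array([ 0.693, -0.016])] sizes 0.06787311047723749 0.04444527476546973
window [ 0.66517541 -0.03510198] dir from cup -53.62161717934094 from hub -53.84915727458379 reader -x normal -55.114577997961106 -235.1145779979611
```

Measurements: pin radii come out at 84–86 mm (should be 85), and the seal at about -149°. The window is at -54°, so the wheel needs about +95°. I'll grip the pin at 149° by (0.485, 0.156), a tangential grasp.

Emit:
apply_moves --delta_rot '[[0, 0, -1.7], [0, 0, -1.7], [0, 0, -1.7], [0, 0, -1.7], [0, 0, -1.7]]' --offset '[[2.05, -3.5, 0], [2.05, -3.5, 0], [2.05, -3.5, 0], [2.05, -3.5, 0], [2.05, -3.5, 0]]' --gripper '[3, 3, 3, 3, 3]'

```text
time: 0.6
position: [0.3416, 0.401, 0.2311]
orientation: [0.267, 0.964, -0.0, -0.0]
wrist_force: [-0.5, -0.6, -0.1]
width: 0.0297
grip_force: 0.0
```

Emit:
apply_moves --delta_rot '[[0, 0, 0], [0, 0, 0], [0, 0, 0], [0, 0, 0], [0, 0, 0]]' --offset '[[2.05, -3.5, 0], [2.05, -3.5, 0], [2.05, -3.5, 0], [2.05, -3.5, 0], [2.05, -3.5, 0]]' --gripper '[3, 3, 3, 3, 3]'

```text
time: 1.1
position: [0.4441, 0.226, 0.2311]
orientation: [0.267, 0.964, -0.0, -0.0]
wrist_force: [-0.5, 0.2, 0.6]
width: 0.0299
grip_force: 0.0
```

Emit:
apply_moves --delta_rot '[[0, 0, 0], [0, 0, 0], [0, 0, 0], [0, 0, 0], [0, 0, 0]]' --offset '[[2.05, -3.5, 0], [2.05, -3.5, 0], [0, 0, 0], [0, 0, 0], [0, 0, 0]]' --gripper '[3, 3, 3, 3, 3]'

```text
time: 1.6
position: [0.4839, 0.1588, 0.2312]
orientation: [0.266, 0.964, 0.0, -0.0]
wrist_force: [0.6, -0.2, 0.4]
width: 0.03
grip_force: 0.0
```

```bash
python3 - <<'E'
from h import *
import pickle
c=capture("wrist");save(c,"w1");pickle.dump(c,open("w1.pkl","wb"))
from scipy.spatial.transform import Rotation as R
s=state();print(s["time"],s["position"],R.from_quat(s["orientation"]).as_matrix().round(3),s["width"])
E
```

```text
1.65 [0.48381753 0.1591938  0.23122409] [[-0.859  0.512 -0.001]
 [ 0.512  0.859  0.001]
 [ 0.001  0.    -1.   ]] 0.02977087658385421
```

View pics/w1.png

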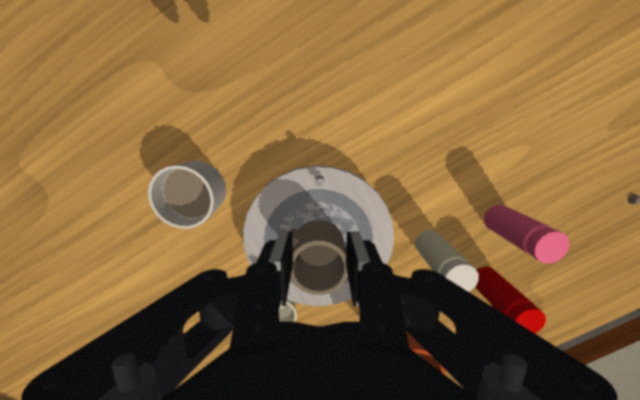

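The wrist view shows the pin at (319,180), the cup rim at (318,265) and the tub at (185,195). The fingers straddle the line through the pin, as planned.

```bash
python3 - <<'E'
from h import *
import pickle
c=pickle.load(open("w1.pkl","rb"))
print(px2w(c,(319,173),.062),px2w(c,(319,180),.05),px2w(c,(318,266),.105))
g=c["img"][150:200,290:350].mean(2).astype(int);print(g[14:34:2,18:44:2])
E
```

```text
[0.47487573 0.16296942 0.062     ] [0.48412265 0.15747319 0.05      ] [0.55563157 0.11345387 0.105     ]
[[ 89  92  95  95  91  86  89  89  90  92  96  93  90]
 [ 87  90  97 100 109 108 104  97  99  95  93  92  89]
 [113 108 112 117 143 157 158 153 151 150 149 146 143]
 [135 115 112 115 126 138 160 164 162 164 162 165 164]
 [153 120 113 113 115 119 148 166 165 163 162 162 166]
 [161 144 129 116 112 111 132 156 168 164 166 164 166]
 [168 164 157 128  96  79  81 112 158 163 166 168 161]
 [170 165 163 145  95  97 110 102 145 165 163 165 161]
 [170 166 163 155 126 141 151 142 151 169 166 165 162]
 [171 168 166 160 141 149 150 155 162 168 166 163 163]]
```

Emit:
apply_moves --delta_rot '[[0, 0, 0], [0, 0, 0], [0, 0, 0], [0, 0, 0], [0, 0, 0]]' --offset '[[0.1, -0.2, -4.5], [0, 0, -4.5], [0, 0, -4.5], [0, 0, -2.5], [0, 0, -2]]' --gripper '[3, 3, 3, 3, 3]'

```text
time: 2.15
position: [0.4841, 0.1572, 0.0494]
orientation: [0.265, 0.964, -0.0, -0.001]
wrist_force: [0.9, 0.1, -0.4]
width: 0.03
grip_force: 0.0
```

Emit:
apply_moves --delta_rot '[[0, 0, 0], [0, 0, 0], [0, 0, 0], [0, 0, 0], [0, 0, 0]]' --offset '[[0, 0, 0], [0, 0, 0], [0, 0, 0], [0, 0, 0], [0, 0, 0]]' --gripper '[2.4, 2, 1.8, 1.6, 1.5]' --squeeze 20

```text
time: 2.65
position: [0.4862, 0.1559, 0.0523]
orientation: [0.267, 0.964, 0.001, 0.001]
wrist_force: [0.6, -0.3, 0.4]
width: 0.0154
grip_force: 0.0
```

Emit:
apply_moves --delta_rot '[[0, 0, 0], [0, 0, 0], [0, 0, 0], [0, 0, 0], [0, 0, 0]]' --offset '[[0, 0, 0], [0, 0, 0], [0, 0, 0], [0, 0, 0], [0, 0, 0]]' --gripper '[1.4, 1.3, 1.2, 1.1, 1.0]'

```text
time: 3.15
position: [0.4856, 0.1556, 0.0513]
orientation: [0.267, 0.964, 0.0, -0.0]
wrist_force: [1.1, -0.1, 0.0]
width: 0.0102
grip_force: 0.3
```

Emit:
apply_moves --delta_rot '[[0, 0, 0], [0, 0, 0]]' --offset '[[0, 0, 0], [0, 0, 0]]' --gripper '[0.9, 0.8]'

```text
time: 3.35
position: [0.4856, 0.1556, 0.0513]
orientation: [0.267, 0.964, 0.0, 0.0]
wrist_force: [0.7, 0.3, 1.2]
width: 0.0087
grip_force: 19.5
```

The pin is gripped. Next I'll work out the arc increments.

```bash
python3 - <<'E'
import numpy as np
st=[1,2,3,3,3]+[3]*25+[2,1]
a=149.3;r=8.4;e=np.zeros(2);acc=np.zeros(2);p0=r*np.array([np.cos(np.radians(a)),np.sin(np.radians(a))]);o=[]
for s in st:
    a+=s;p=r*np.array([np.cos(np.radians(a)),np.sin(np.radians(a))])-p0
    d=(p-acc).round(2);acc+=d;o.append([*d.tolist(),0])
for i in range(0,32,5):print(st[i:i+5],o[i:i+5])
E
```

```text
[1, 2, 3, 3, 3] [[-0.07, -0.13, 0], [-0.14, -0.25, 0], [-0.2, -0.4, 0], [-0.17, -0.4, 0], [-0.15, -0.42, 0]]
[3, 3, 3, 3, 3] [[-0.13, -0.42, 0], [-0.11, -0.42, 0], [-0.09, -0.43, 0], [-0.06, -0.44, 0], [-0.04, -0.44, 0]]
[3, 3, 3, 3, 3] [[-0.02, -0.44, 0], [0.01, -0.44, 0], [0.03, -0.43, 0], [0.05, -0.44, 0], [0.08, -0.43, 0]]
[3, 3, 3, 3, 3] [[0.09, -0.43, 0], [0.12, -0.43, 0], [0.14, -0.41, 0], [0.17, -0.41, 0], [0.18, -0.4, 0]]
[3, 3, 3, 3, 3] [[0.21, -0.39, 0], [0.22, -0.38, 0], [0.25, -0.36, 0], [0.26, -0.35, 0], [0.28, -0.34, 0]]
[3, 3, 3, 3, 3] [[0.3, -0.33, 0], [0.32, -0.3, 0], [0.33, -0.29, 0], [0.34, -0.27, 0], [0.36, -0.26, 0]]
[2, 1] [[0.25, -0.16, 0], [0.12, -0.07, 0]]
```

Emit:
apply_moves --delta_rot '[[0, 0, 1], [0, 0, 2], [0, 0, 3], [0, 0, 3], [0, 0, 3]]' --offset '[[-0.07, -0.13, 0], [-0.14, -0.25, 0], [-0.2, -0.4, 0], [-0.17, -0.4, 0], [-0.15, -0.42, 0]]' --gripper '[0.8, 0.8, 0.8, 0.8, 0.8]'

```text
time: 3.85
position: [0.4784, 0.1395, 0.0514]
orientation: [0.163, 0.987, 0.0, 0.0]
wrist_force: [0.1, -0.5, 0.4]
width: 0.0085
grip_force: 19.5
```

Emit:
apply_moves --delta_rot '[[0, 0, 3], [0, 0, 3], [0, 0, 3], [0, 0, 3], [0, 0, 3]]' --offset '[[-0.13, -0.42, 0], [-0.11, -0.42, 0], [-0.09, -0.43, 0], [-0.06, -0.44, 0], [-0.04, -0.44, 0]]' --gripper '[0.8, 0.8, 0.8, 0.8, 0.8]'

```text
time: 4.35
position: [0.4745, 0.1181, 0.0514]
orientation: [0.033, 0.999, 0.0, 0.0]
wrist_force: [2.3, 1.2, 0.5]
width: 0.0086
grip_force: 19.5
```

Emit:
apply_moves --delta_rot '[[0, 0, 3], [0, 0, 3], [0, 0, 3], [0, 0, 3], [0, 0, 3]]' --offset '[[-0.02, -0.44, 0], [0.01, -0.44, 0], [0.03, -0.43, 0], [0.05, -0.44, 0], [0.08, -0.43, 0]]' --gripper '[0.8, 0.8, 0.8, 0.8, 0.8]'

```text
time: 4.85
position: [0.4763, 0.0966, 0.0514]
orientation: [-0.098, 0.995, 0.001, 0.001]
wrist_force: [1.5, 1.6, -1.2]
width: 0.0081
grip_force: 19.5
```

Emit:
apply_moves --delta_rot '[[0, 0, 3], [0, 0, 3], [0, 0, 3], [0, 0, 3], [0, 0, 3]]' --offset '[[0.09, -0.43, 0], [0.12, -0.43, 0], [0.14, -0.41, 0], [0.17, -0.41, 0], [0.18, -0.4, 0]]' --gripper '[0.8, 0.8, 0.8, 0.8, 0.8]'

```text
time: 5.35
position: [0.4835, 0.0763, 0.0514]
orientation: [-0.228, 0.974, 0.001, 0.001]
wrist_force: [1.3, 1.9, -0.9]
width: 0.0087
grip_force: 19.5
```

Emit:
apply_moves --delta_rot '[[0, 0, 3], [0, 0, 3], [0, 0, 3], [0, 0, 3], [0, 0, 3]]' --offset '[[0.21, -0.39, 0], [0.22, -0.38, 0], [0.25, -0.36, 0], [0.26, -0.35, 0], [0.28, -0.34, 0]]' --gripper '[0.8, 0.8, 0.8, 0.8, 0.8]'

```text
time: 5.85
position: [0.4958, 0.0586, 0.0514]
orientation: [-0.353, 0.936, 0.001, 0.001]
wrist_force: [1.7, 3.4, -0.7]
width: 0.0084
grip_force: 19.5
```

Emit:
apply_moves --delta_rot '[[0, 0, 3], [0, 0, 3], [0, 0, 3], [0, 0, 3], [0, 0, 3]]' --offset '[[0.3, -0.33, 0], [0.32, -0.3, 0], [0.33, -0.29, 0], [0.34, -0.27, 0], [0.36, -0.26, 0]]' --gripper '[0.8, 0.8, 0.8, 0.8, 0.8]'

```text
time: 6.35
position: [0.5122, 0.0447, 0.0514]
orientation: [-0.472, 0.882, 0.001, 0.002]
wrist_force: [2.1, 3.6, -2.7]
width: 0.0084
grip_force: 19.5
```

Emit:
apply_moves --delta_rot '[[0, 0, 2], [0, 0, 1], [0, 0, 0], [0, 0, 0]]' --offset '[[0.25, -0.16, 0], [0.12, -0.07, 0], [0, 0, 0], [0, 0, 0]]' --gripper '[0.8, 0.8, 0.8, 0.8]'

```text
time: 6.75
position: [0.5161, 0.0424, 0.0514]
orientation: [-0.494, 0.87, 0.001, 0.002]
wrist_force: [2.6, 4.7, -3.1]
width: 0.0085
grip_force: 19.4
```

```bash
python3 - <<'E'
from h import *
import pickle
t=capture("top");s=capture("side")
pickle.dump((t,s),open("p2.pkl","wb"))
a=cv2.resize(t["img"][140:250,240:390],None,fx=4,fy=4,interpolation=cv2.INTER_CUBIC)
b=cv2.resize(s["img"][125:280,255:385],None,fx=3.8,fy=3.8,interpolation=cv2.INTER_CUBIC)
cv2.imwrite("pics/tc2.png",a[:,:,::-1]);cv2.imwrite("pics/sc2.png",b[:,:,::-1])
E
```

```text
(no output)
```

View pics/tc2.png

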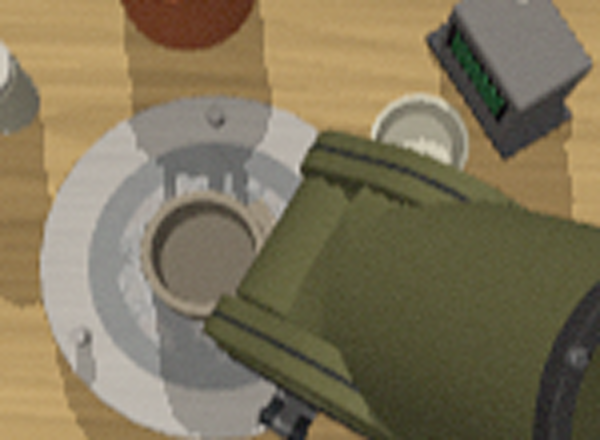

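The top view shows the seal at (262,218), now heading toward the reader, with the arm hiding part of it. I'll open, lift and step aside for a clean look.

Emit:
apply_moves --delta_rot '[[0, 0, 0], [0, 0, 0], [0, 0, 0], [0, 0, 0], [0, 0, 0]]' --offset '[[0, 0, 0], [0, 0, 0], [0, 0, 0], [0, 0, 1], [0, 0, 3]]' --gripper '[1.4, 2, 2.6, 2.6, 2.6]'

```text
time: 7.35
position: [0.5131, 0.0398, 0.0904]
orientation: [-0.493, 0.87, 0.0, -0.003]
wrist_force: [0.8, -0.2, -0.3]
width: 0.026
grip_force: 0.0
```

Emit:
apply_moves --delta_rot '[[0, 0, 0], [0, 0, 0], [0, 0, 0], [0, 0, 0], [0, 0, 0]]' --offset '[[0, 0, 4.5], [0, 0, 4.5], [0, 0, 4.5], [-2, 3.5, 0], [-2, 3.5, 0]]' --gripper '[2.6, 2.6, 2.6, 2.6, 2.6]'

```text
time: 7.85
position: [0.4755, 0.1102, 0.2283]
orientation: [-0.491, 0.871, -0.001, 0.002]
wrist_force: [0.2, 1.9, -0.8]
width: 0.0262
grip_force: 0.0
```

Emit:
apply_moves --delta_rot '[[0, 0, 0], [0, 0, 0], [0, 0, 0], [0, 0, 0], [0, 0, 0]]' --offset '[[-2, 3.5, 0], [-2, 3.5, 0], [-2, 3.5, 0], [-2, 3.5, 0], [-2, 3.5, 0]]' --gripper '[2.6, 2.6, 2.6, 2.6, 2.6]'

```text
time: 8.35
position: [0.3738, 0.2863, 0.227]
orientation: [-0.493, 0.87, -0.0, -0.0]
wrist_force: [0.5, 0.1, 0.6]
width: 0.0261
grip_force: 0.0
```

```bash
python3 - <<'E'
from h import *
import pickle
t=capture("top")
pickle.dump(t,open("p3.pkl","wb"))
a=cv2.resize(t["img"][150:250,245:375],None,fx=6,fy=6,interpolation=cv2.INTER_CUBIC)
cv2.imwrite("pics/tc3.png",a[:,:,::-1])
E
```

```text
(no output)
```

View pics/tc3.png

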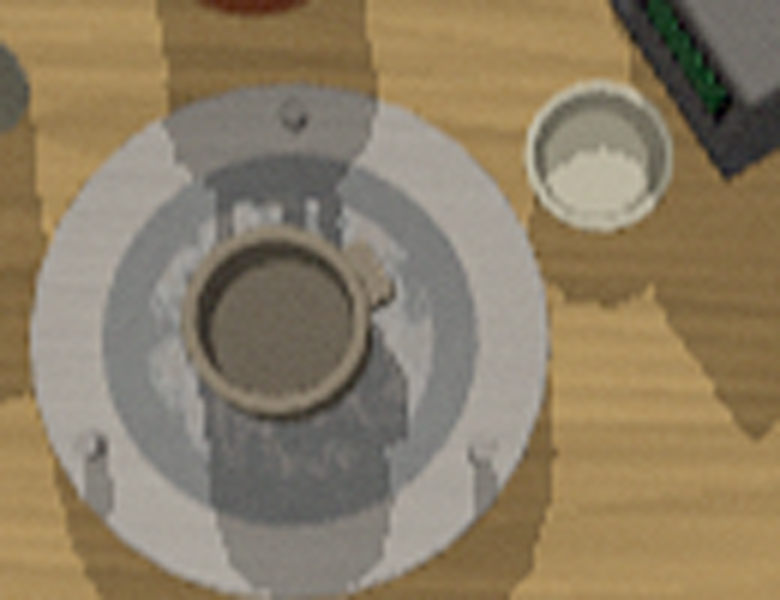

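```bash
python3 - <<'E'
from h import *
import pickle
t1=pickle.load(open("top1.pkl","rb"));t3=pickle.load(open("p3.pkl","rb"))
from scipy.optimize import minimize
def sat(t):
    i=t["img"].astype(float);return i[:,:,0]-i[:,:,2]
S=8
def model(t,x,y,th,lo,hi):
    # silhouette of cup+seal
    m=np.zeros((60*S,60*S),np.uint8)
    R=np.array([[np.cos(th),-np.sin(th)],[np.sin(th),np.cos(th)]])
    def hull(P):
        p=np.vstack([w2px(t,q) for q in P]);p=(p-[263,175]+.5)*S
        cv2.fillConvexPoly(m,cv2.convexHull(p.astype(np.float32)).astype(np.int32),1)
    a=np.linspace(0,2*np.pi,40)
    hull([[x+.034*np.cos(k),y+.034*np.sin(k),z] for k in a for z in(.04,.105)])
    hull([[*(np.array([x,y])+R@[u,v]),z] for u in(.03,.043) for v in(-.012,.012) for z in(.062,.088)])
    return lo+(hi-lo)*cv2.resize(m.astype(float),(60,60),interpolation=cv2.INTER_AREA)
for t,g in((t1,-149),(t3,-57)):
    I=cv2.GaussianBlur(sat(t),(0,0),.6)[175:235,263:323]
    yy,xx=np.mgrid[175:235,263:323];w=(np.hypot(xx-293,yy-206)<25)
    lo,hi=np.percentile(I[w],15),np.percentile(I[w],85)
    f=lambda p:(((model(t,p[0],p[1],np.radians(p[2]),lo,hi)-I)**2)[w]).mean()
    best=min((minimize(f,[.556,.112,g+d],method="Nelder-Mead",options=dict(initial_simplex=[[.556,.112,g+d],[.560,.112,g+d],[.556,.116,g+d],[.556,.112,g+d+6]],maxiter=60)) for d in(-4,3)),key=lambda r:r.fun)
    print(best.x.round(4),best.fun,lo,hi,[round(f([*best.x[:2],best.x[2]+d]),2) for d in(-6,-4,-2,0,2,4,6)])
f=lambda x,y,z:px2w(t3,(245+(x+.5)/6-.5,150+(y+.5)/6-.5),z)[:2]
P=np.array([f(294,113,.062),f(95,443,.062),f(478,448,.062)]);h=P.mean(0);print("hub",h,np.degrees(np.arctan2(*(P-h).T[::-1])),np.linalg.norm(P-h,axis=1))
a,b=f(368,242,.088),f(396,288,.088);print(np.linalg.norm(a-b),np.degrees(np.arctan2(*(a-b)[::-1])))
E
```

```text
[ 5.585000e-01  1.138000e-01 -1.503166e+02] 11.62118863108675 3.0203580270014863 23.087566002864484 [np.float64(13.37), np.float64(12.56), np.float64(11.82), np.float64(11.62), np.float64(12.06), np.float64(12.97), np.float64(13.94)]
[  0.5573   0.117  -57.9955] 13.438126344537157 2.7566978043040757 23.906824926674833 [np.float64(15.36), np.float64(14.44), np.float64(13.67), np.float64(13.44), np.float64(13.72), np.float64(14.71), np.float64(15.87)]
hub [0.55511964 0.11357371] [   0.51784824  121.07189935 -119.82310052] [0.0836619  0.08263783 0.08245735]
0.01972033945250963 32.64104271703057
```

```bash
python3 - <<'E'
from h import *
import pickle
s=pickle.load(open("side1.pkl","rb"))
W=px2w(s,(326.7,155.6),.075);print(W)
for c in((.557,.114),(.555,.112)):print(np.degrees(np.arctan2(W[1]-c[1],W[0]-c[0])))
# window horizontal edges ends: left/right mid from sc crop
L=px2w(s,(255+217/3.6,115+143/3.6),.075);R=px2w(s,(255+298/3.6,115+150/3.6),.075)
print(L,R,np.degrees(np.arctan2(*(L-R)[[1,0]]))-90, state()["position"])
E
```

```text
[ 0.66267809 -0.03200209  0.075     ]
-54.10252094669876
-53.21256093308296
[ 0.68356956 -0.01796803  0.075     ] [ 0.64205315 -0.04497656  0.075     ] -56.953962834900324 [0.36932684 0.29470061 0.22817848]
```

Emit:
apply_moves --delta_rot '[[0, 0, 0], [0, 0, 0], [0, 0, 0], [0, 0, 0], [0, 0, 0]]' --offset '[[2, -3.5, 0], [2, -3.5, 0], [2, -3.5, 0], [2, -3.5, 0], [2, -3.5, 0]]' --gripper '[2.6, 2.6, 2.6, 2.6, 2.6]'

```text
time: 8.9
position: [0.4752, 0.1085, 0.2269]
orientation: [-0.493, 0.87, -0.0, -0.0]
wrist_force: [0.8, -0.1, 0.3]
width: 0.0262
grip_force: 0.0
```

Emit:
apply_moves --delta_rot '[[0, 0, 0], [0, 0, 0], [0, 0, 0], [0, 0, 0], [0, 0, 0]]' --offset '[[2, -3.5, 0], [2, -3.5, 0], [0, 0, -4.5], [0, 0, 0], [0, 0, 0]]' --gripper '[2.6, 2.6, 2.6, 2.6, 2.6]'

```text
time: 9.4
position: [0.514, 0.0411, 0.1818]
orientation: [-0.494, 0.87, 0.001, -0.001]
wrist_force: [0.8, 1.3, 1.2]
width: 0.0261
grip_force: 0.0
```

Target is about -54.5° and the seal is at about -58°, so I need another 3.5°. I'll regrip the pin and nudge it.

Emit:
apply_moves --delta_rot '[[0, 0, 0], [0, 0, 0], [0, 0, 0], [0, 0, 0], [0, 0, 0]]' --offset '[[0, 0, -4.5], [0, 0, -4.5], [0, 0, -2.5], [0, 0, -1.5], [0, 0, 0]]' --gripper '[2.6, 2.6, 2.6, 2.6, 2.2]'

```text
time: 9.9
position: [0.5148, 0.0421, 0.0516]
orientation: [-0.494, 0.869, 0.0, -0.0]
wrist_force: [0.6, -0.5, 0.4]
width: 0.022
grip_force: 0.0
```

Emit:
apply_moves --delta_rot '[[0, 0, 0], [0, 0, 0], [0, 0, 0], [0, 0, 0], [0, 0, 0]]' --offset '[[0, 0, 0], [0, 0, 0], [0, 0, 0], [0, 0, 0], [0, 0, 0]]' --gripper '[1.8, 1.5, 1.3, 1.1, 0.9]'

```text
time: 10.4
position: [0.5154, 0.0406, 0.0521]
orientation: [-0.493, 0.87, -0.0, 0.001]
wrist_force: [-0.3, 0.2, 5.0]
width: 0.0091
grip_force: 9.0
```

Emit:
apply_moves --delta_rot '[[0, 0, 0], [0, 0, 0], [0, 0, 0], [0, 0, 0]]' --offset '[[0, 0, 0], [0, 0, 0], [0, 0, 0], [0, 0, 0]]' --gripper '[0.8, 0.8, 0.8, 0.8]'

```text
time: 10.8
position: [0.5154, 0.0406, 0.0521]
orientation: [-0.493, 0.87, -0.0, 0.0]
wrist_force: [-1.1, -0.4, 5.8]
width: 0.0082
grip_force: 19.6
```

Emit:
apply_moves --delta_rot '[[0, 0, 0.7], [0, 0, 1], [0, 0, 1], [0, 0, 0.3], [0, 0, 0]]' --offset '[[0.08, -0.05, 0], [0.13, -0.07, 0], [0.13, -0.07, 0], [0.05, -0.03, 0], [0, 0, 0]]' --gripper '[0.8, 0.8, 0.8, 0.8, 0.8]'

```text
time: 11.3
position: [0.5194, 0.0385, 0.0521]
orientation: [-0.515, 0.857, -0.0, 0.001]
wrist_force: [-0.0, 0.4, 6.0]
width: 0.0086
grip_force: 19.6
```

Emit:
apply_moves --delta_rot '[[0, 0, 0], [0, 0, 0], [0, 0, 0], [0, 0, 0], [0, 0, 0]]' --offset '[[0, 0, 0], [0, 0, 0], [0, 0, 0], [0, 0, 0], [0, 0, 1]]' --gripper '[0.8, 1.2, 1.7, 2.4, 2.6]'

```text
time: 11.8
position: [0.5179, 0.0381, 0.0607]
orientation: [-0.516, 0.857, 0.0, -0.001]
wrist_force: [-0.4, -0.4, 0.8]
width: 0.0259
grip_force: 0.0
```

Emit:
apply_moves --delta_rot '[[0, 0, 0], [0, 0, 0], [0, 0, 0], [0, 0, 0], [0, 0, 0]]' --offset '[[0, 0, 3], [0, 0, 4.5], [0, 0, 4.5], [0, 0, 4.5], [-2, 3.5, 0]]' --gripper '[2.6, 2.6, 2.6, 2.6, 2.6]'

```text
time: 12.3
position: [0.5043, 0.0699, 0.2314]
orientation: [-0.51, 0.86, -0.003, 0.005]
wrist_force: [0.7, 1.4, -0.3]
width: 0.0263
grip_force: 0.0
```

Emit:
apply_moves --delta_rot '[[0, 0, 0], [0, 0, 0], [0, 0, 0], [0, 0, 0], [0, 0, 0]]' --offset '[[-2, 3.5, 0], [-2, 3.5, 0], [-2, 3.5, 0], [-2, 3.5, 0], [-2, 3.5, 0]]' --gripper '[2.6, 2.6, 2.6, 2.6, 2.6]'

```text
time: 12.8
position: [0.3976, 0.2495, 0.2269]
orientation: [-0.516, 0.857, -0.0, 0.0]
wrist_force: [-0.3, 1.1, 1.0]
width: 0.0264
grip_force: 0.0
```

Emit:
apply_moves --delta_rot '[[0, 0, 0], [0, 0, 0], [0, 0, 0], [0, 0, 0], [0, 0, 0]]' --offset '[[-2, 3.5, 0], [0, 0, 0], [0, 0, 0], [0, 0, 0], [0, 0, 0]]' --gripper '[2.6, 2.6, 2.6, 2.6, 2.6]'

```text
time: 13.3
position: [0.3796, 0.2818, 0.2262]
orientation: [-0.514, 0.858, -0.0, -0.0]
wrist_force: [0.0, 0.0, 0.0]
width: 0.0261
grip_force: 0.0
```

```bash
python3 - <<'E'
from h import *
import pickle
t=capture("top")
pickle.dump(t,open("p4.pkl","wb"))
a=cv2.resize(t["img"][130:255,235:395],None,fx=5,fy=5,interpolation=cv2.INTER_CUBIC)[:600]
cv2.imwrite("pics/tc4.png",a[:,:,::-1])
E
```

```text
(no output)
```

View pics/tc4.png

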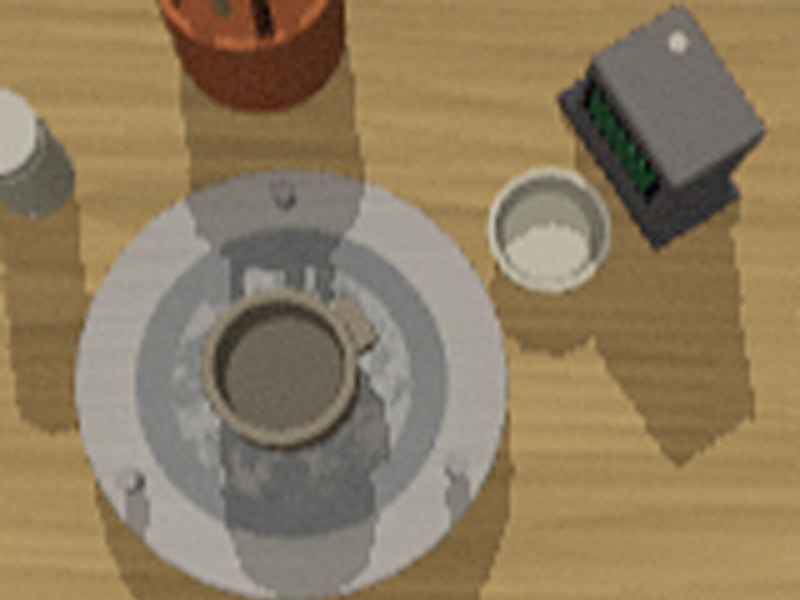

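```bash
python3 - <<'E'
from h import *
import pickle
t=pickle.load(open("p4.pkl","rb"));t1=pickle.load(open("top1.pkl","rb"))
f=lambda x,y,z:px2w(t,(235+(x+.5)/5-.5,130+(y+.5)/5-.5),z)[:2]
P=np.array([f(284,188,.062),f(133,478,.062),f(457,462,.062)]);h=P.mean(0)
print("hub",h,np.degrees(np.arctan2(*(P-h).T[::-1])))
# seal: tan pixels outside rim, in world plane z=.088
i=t["img"].astype(float);print("tan map");print((i[:,:,0]-i[:,:,2])[185:205,298:314].astype(int))
cup=f(281,366,.105);print("cup",cup,[w2px(t,[cup[0]+r*np.cos(a)-v*np.sin(a),cup[1]+r*np.sin(a)+v*np.cos(a),.088])[0].tolist() for a in np.radians([-60,-55,-50]) for r,v in((.043,-.012),(.043,.012))])
E
```

```text
hub [0.55640595 0.11334993] [   4.03824052  124.70560952 -116.32637359]
tan map
[[-2  6  7  2  6  6  2  4  0  1  4  3  2  2  2  2]
 [ 5  8  3  3  5  4  5  5  4  3  1  2  2  1  1  2]
 [ 3  8  1  4  5  2  3  3  5  4  5  0  5  2  1  1]
 [ 1  1  3 -1  4 -1  8  3  6  5 10  4  2  4  2  2]
 [15  5  2  1  7 18 26 10  5  5 10  7  4  3  0  1]
 [32 23 13 23 21 31 30 21  6  4  9  6  6  3  1  1]
 [29 30 26 32 29 29 32 30 25  6  4  6  8  6  5  2]
 [24 28 29 30 29 28 31 31 33 14  6  4  6 10  7  3]
 [14 22 24 31 28 29 28 28 31 28  7  3  5  7  8  4]
 [18 19 23 28 30 30 26 28 29 31 23  6  5  4  8  9]
 [18 20 17 19 29 27 22 28 31 30 35 16  4  3 11  4]
 [23 21 20 15 29 31 29 26 27 32 31 28  8  5  8  6]
 [23 24 22 18 19 28 28 25 30 30 31 30 10  6  8  9]
 [24 21 22 19 16 27 30 28 27 31 26 27 12  4  7 12]
 [23 21 27 22 22 26 30 27 24 26 17 14  9  3  6 12]
 [22 22 21 24 23 17 29 31 26 10  8  9  4  5  5  8]
 [22 25 23 25 23 18 31 30 16  7  5  7  0  3  2  5]
 [22 24 23 23 25 19 30 28 18  7  5  5  4  3  1  4]
 [26 22 25 19 20 20 29 28 22  5  7  2  2  5  5  6]
 [22 28 22 22 25 19 31 31 22  6  8  4  4  7  6  7]]
cup [0.55593549 0.11569539] [[311.2, 199.1], [306.0, 189.5], [310.7, 197.3], [304.7, 188.3], [310.1, 195.7], [303.3, 187.2]]
```

The seal edge measures about -55° against a target of about -54.5°. The cup, dish and jar look undisturbed in the last view, so I'm handing in.

```bash
python3 -c "
from station import *
print(finish_job())"
```

```text
the job is handed in; nothing more can be done
None
```

I turned the wheel about 96° by one of its pins and handed the job in: the seal faces the reader's window to within about 2° by my measurement, and I left the jar alone because the low dish was the one in the gap.

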